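Lock the sprung contact plunger of the ring test clamp

ROBOT

A 6-joint arm with a two-finger parallel gripper is mounted at the origin on the work surface. World frame = base frame: x ahead of the robot, y to its left, z up, the work surface at z = 0. Lengths are in m, angles in degrees, forces in N, time in s.
With the tool pointing down it reaches from about 0.375 to 0.9 m from the base axis. Payload 3.1 kg.
Tool frame: the origin (TCP) lies at the centre of the arm's flange, where the gripper is bolted on; the fingertips stand 182 mm ahead of it and the grasp point (between the pads) lies 164 mm ahead of it; x points along the fingers, z is the direction in which the jaws open and shut, and the axes are right-handed (so a half turn about x gives the same grasp; the last joint's range is limited). The gripper opens to 87 mm and grips with 3 to 60 N. Pads are 19 mm wide; open, the fingers measure 117 mm over their backs; the gripper's body (75 mm by 190 mm) begins 51 mm behind the grasp point.
Start: joints at [-80.128, 30.224, 82.088, -0, 67.689, -10.227], TCP at [0.215, -0.587, 0.405] pointing down, gripper open.
Joint ranges: [-176.69, 176.69], [-43.24, 126.21], [12.49, 139.97], [-82, 262], [0, 151.66], [-163.58, 163.58]. Speed limits (degrees/s): [159.86, 159.86, 180, 180, 180, 180].

INTERFACE

Orientations are given as a 3x3 rotation matrix whose columns are the frame's x, y, z axes.
In Python, from rig import bot gives the robot as it stands.
- The arm moves only by the shell command python3 -m crank 'ROWS' [OPENING]. ROWS is JSON, a list of rows, each an object with "offset": the shift along the tool's x, y, z in m, a list of three; "spin": the turn about the tool's x in rad. A call has 1 to 12 rows; each row shifts and turns the commanded pose from where the row before left it, along the tool's axes as they then stand; what a row does not reach is not made up. A row lasts 1/10 s, in which the tool goes at most 50 mm and 8.59 degrees, less where a joint would pass 70% of its speed; a pose out of reach is approached as far as the arm can. A call is refused whole if a number of a shift passes 0.05 or a number of a turn 0.15, either way. A call with a gripper value outside its range is refused whole. OPENING is the finger opening in m, from 0 to 0.087, set as the call begins (- or left out, the last holds). The fingers move at their own pace and stop on an object; the grip force is fixed at half the most. Time passes only in rows, so rows that do not move let the fingers close. It gives the time, the measured TCP pose, the force and the opening at its end, in the units of the state.
- bot.read_state(): the state, without advancing time (a new reading comes with each control period).
- bot.capture(name): name is "side" or "top"; returns a dict with "pixels" (384x512x3 uint8, blue, green, red), "depth" (384x512 float32, m along the optical axis (not along the pixel's ray), 0 where there is no reading), "K" (3x3 intrinsics, pixels), "world_to_cam" (4x4, takes a point from world to camera coordinates). Camera axes: x right, y up, looking along -z (the intrinsics and any distortion apply to the point x, -y, -z); pixel columns grow to the right and rows downward; lengths in m; the calibration is good to about 2 mm. A picture is of the moment at which its call begins.
- bot.hand_in(): hands the job in, once; it reports no verdict.
Trained networks look in a picture, given as the dict that the camera call returned (one of the last four; its "shot" number tells which), for a name from the list of things; names that differ only in an ending like _2 or _b are one class to them, and where a whole thing is asked for, a point or a joint stands for the part that bears it (a point fixed in the world has none). Each returns a list of dicts, best first, with "p" (0 to 1); they miss things now and then, are a little off and sometimes report something else, mostly with a low value. They report only what shows in the picture. A call takes as long as a camera call.
- bot.regions_of(label, picture): "region" (384x512 bool, what is visible of it) and "extent" ([centre column, centre row, width, height] in pixels, round what is visible of it).
The state is a dict: "time_s": time; "joint_positions": joint angles; "qvel": joint speeds; "tau": joint torques, N m; "position": TCP position; "tcp_rot": TCP orientation; "force": force on the tool from outside, world axes, zero at the start; "moment": the same for the moment, N m; "opening": opening from 0.0 (shut) to 1.0 (fully open).
Only numpy, scipy, OpenCV 4.12 (cv2) and the standard library are available. Lean on these libraries where they do the work, as an engineer would, in place of code of your own. Each camera call takes 0.05 s, during which the arm holds its last target.

TASK

Get the ring test clamp ready for the next batch: push its sprung round plunger gently down into the housing until you feel it meet its stop, and while it is still held down slide the keeper frame along so that its blade goes over the plunger's rim, fully home. Then let go, leaving the plunger trapped under the keeper. Do not force either part (never more than 25 N) and leave the stacks, rings and other things lying around where they are.

Things in the scene. Friction and masses are not known exactly. Their poses are not given: they have to be found in the camera images.
- jig: Ring test clamp, fixed: grey block 104 x 176 x 60 mm on a steel foot 140 x 200 x 8 mm. Origin at bench height below the plunger's axis (block from y -100 to +76 mm), z up; the keeper slides along its +y. Sizes below are in this frame. Steel guides stand at x +-48 to +-58 mm, up to z 83 mm. A well 76 mm wide takes the plunger, a plain steel disc 70 mm across, 12 mm thick, flat slippery top.
- cap_top (a point): Centre of the plunger's flat top, z 80 mm when up; moves with it. Press it with closed fingers from above, through the keeper's opening. Held down, the fingers can slide over it towards +y and push the keeper's crossbar with their side.
- plunger (a joint): How far the plunger is pushed down, m: 0 up, at most 0.024. It pushes up with 3 N plus 0.3 N per mm. A hard stop (it gives only some tenths of a mm) is met 9 to 19 mm down: how far differs each time and must be felt. It springs back unless the blade is over it.
- blade_open (a point): Point fixed in the clamp at y -45 mm: where the middle of the leading edge of the keeper's flat blade lies with joint keeper at 0 (92 mm along x, 34 along y, 6 thick). The keeper's height is set together with the stop: the blade's underside is 1.5 mm above the plunger's top when the plunger just meets the stop. With the plunger higher than that the blade jams against its rim.
- bar_open (a point): Point fixed in the clamp at y +8 mm: where the middle of the -y face of the keeper's crossbar lies with joint keeper at 0. The bar bridges over the disc: 92 mm along x, 10 along y, 16 high, underside at z 83 to 93 mm. It stands on two side rails (x +-43 mm, 6 wide) that join it to the blade, all aluminium, leaving an opening 53 mm long (y) and 80 mm wide over the disc.
- keeper (a joint): How far the keeper has slid towards +y of the clamp, m: 0 open, 0.028 fully home against its end stop; starts between 0 and 0.006. Stays where it is left; sliding takes about 2 N, a few N more with the plunger bearing on the blade. From 0.010 on, the blade is over the plunger's rim.
- stack_tall: Bystander: stack of dark ceramic rings, 38 mm across, 90 mm high; origin at the centre of its underside.
- stack_short: Bystander: stack of dark ceramic rings, 38 mm across, 45 mm high; origin at the centre of its underside.
- ring_a: Bystander: single dark ring, 38 mm across, 8 mm high; origin at the centre of its underside.
- ring_b: Bystander: single white ring, 48 mm across, 10 mm high; origin at the centre of its underside.
- tray: Bystander: empty blue tray, 130 x 170 x 45 mm; origin at the centre of its underside.
- notepad: Bystander: paper pad, 150 x 105 x 14 mm; origin at the centre of its underside.
- screwdriver: Bystander: screwdriver, 180 mm long, lying along its x axis.

How it is judged (in metres and radians):
On the way, in this order (a step that is already met when the one before it is completed fails the run):
1. the plunger is pushed at least 7 mm down by the robot while the keeper is still open (less than 8 mm slid) (value of joint plunger above 0.007 m and value of joint keeper below 0.008 m and contact force between any of the fingers, the arm and plunger above 1 N), for 0.2 s.
2. the keeper has slid at least 12 mm, its blade over the rim of the plunger, which is still at least 6 mm down (value of joint plunger above 0.006 m and value of joint keeper above 0.012 m), for 0.1 s.
At the end, for the whole second after the job is handed in: The keeper is fully home (slid at least 25.5 of its 28 mm) with its blade over the plunger, the plunger is held at least 6 mm down, and both are at rest (slower than 10 mm/s) (value of joint keeper above 0.0255 m and value of joint plunger above 0.006 m and velocity of joint plunger between -0.01 and 0.01 m/s and velocity of joint keeper between -0.01 and 0.01 m/s); the robot touches nothing.
It fails at once if the plunger is pressed with more than 25 N (contact force between any of the fingers, the arm and plunger above 25 N).
It fails at once if the keeper is pushed with more than 25 N (contact force between any of the fingers, the arm and keeper above 25 N).
It fails at once if a bystander (stack, ring, tray, pad or screwdriver) is moved more than 15 mm (distance of any of stack_tall, stack_short, ring_a, ring_b, tray, notepad, screwdriver from where it was at the start of the episode above 0.015 m).
It also fails if it takes over 59 s, if anything falls off the work surface, if the arm or the gripper's body presses on something with over 40 N, if the wrist force passes 120 N, or if a joint passes its speed limit or range.

## Working session

There is one attempt and no reset: what is moved stays moved. The work goes in short steps, Python scripts to look and compute and a shell command to move; the robot and the scene stay as the last step left them, time stands still between calls to the robot, and variables do not carry over. Pictures are saved under pics/ and viewed, and the job is handed in when it is done.

```bash
mkdir -p pics; ls; cat > h.py <<'E'
import numpy as np, cv2
from rig import bot
def px2w(pic,u,v,d=None):
    K=pic["K"];T=np.linalg.inv(pic["world_to_cam"])
    if d is None: d=pic["depth"][int(round(v)),int(round(u))]
    x=(u-K[0,2])/K[0,0]*d; y=(v-K[1,2])/K[1,1]*d
    return (T@np.array([x,-y,-d,1]))[:3]
def cloud(pic):
    K=pic["K"];T=np.linalg.inv(pic["world_to_cam"]);d=pic["depth"]
    v,u=np.mgrid[:384,:512]
    P=np.stack([(u-K[0,2])/K[0,0]*d,-(v-K[1,2])/K[1,1]*d,-d,np.ones_like(d)],-1)
    return (P@T.T)[...,:3]
def w2px(pic,p):
    q=pic["world_to_cam"]@np.append(p,1); K=pic["K"]
    return K[0,0]*q[0]/-q[2]+K[0,2], K[1,1]*-q[1]/-q[2]+K[1,2]
E
python3 - <<'E'
from h import *
s=bot.read_state(); print({k:np.round(v,4).tolist() for k,v in s.items()})
for n in("side","top"):
    p=bot.capture(n); cv2.imwrite(f"pics/{n}0.png",p["pixels"])
    print(n,p["K"].tolist(),np.round(np.linalg.inv(p["world_to_cam"])[:3,3],3),[k for k in p])
    for l in("jig","cap_top","keeper"):
        for r in bot.regions_of(l,p)[:2]: print(l,round(r["p"],2),r["extent"])
E
```

```text
pics
{'time_s': 0.0, 'joint_positions': [-80.1266, 30.2784, 82.1561, 0.0001, 67.6885, -10.2273], 'qvel': [0.0185, -0.0404, 0.097, 0.0333, -0.0694, 0.1664], 'tau': [0.0017, -44.0033, -17.6592, 0.0635, 0.0582, -0.0002], 'position': [0.2148, -0.5866, 0.4038], 'tcp_rot': [[-0.0004, 0.9391, 0.3437], [0.0021, 0.3437, -0.9391], [-1.0, 0.0004, -0.0021]], 'force': [0.742, 0.319, 0.0393], 'moment': [-0.0128, 0.0012, -0.0137], 'opening': 1.0002}
side [[438.3082687815881, 0.0, 250.4153101838031], [0.0, 438.3082687815881, 196.08943445653185], [0.0, 0.0, 1.0]] [0.062 0.727 0.686] ['pixels', 'depth', 'K', 'world_to_cam', 'shot']
jig 0.84 [264.4, 239.1, 104.1, 69.2]
jig 0.65 [358.7, 182.9, 20.6, 21.6]
cap_top 0.88 [260.6, 223.3, 34.2, 23.3]
keeper 0.69 [271.0, 213.8, 52.6, 33.5]
keeper 0.58 [211.9, 254.2, 17.9, 25.5]
top [[463.73145542649434, 0.0, 250.39960661133432], [0.0, 463.73145542649434, 199.20563610667995], [0.0, 0.0, 1.0]] [ 0.43  -0.023  1.246] ['pixels', 'depth', 'K', 'world_to_cam', 'shot']
jig 0.76 [240.9, 213.0, 86.8, 78.6]
cap_top 0.84 [236.6, 210.1, 27.3, 22.9]
keeper 0.9 [246.5, 215.3, 54.4, 47.4]
```

```bash
python3 - <<'E'
import cv2
a=cv2.imread("pics/top0.png");b=cv2.imread("pics/side0.png")
cv2.imwrite("pics/topz.png",cv2.resize(a[150:275,160:325],None,fx=4.8,fy=4.8,interpolation=cv2.INTER_CUBIC))
cv2.imwrite("pics/sidez.png",cv2.resize(b[180:290,190:350],None,fx=5,fy=5,interpolation=cv2.INTER_CUBIC))
E
```

```text
(no output)
```

View pics/top0.png

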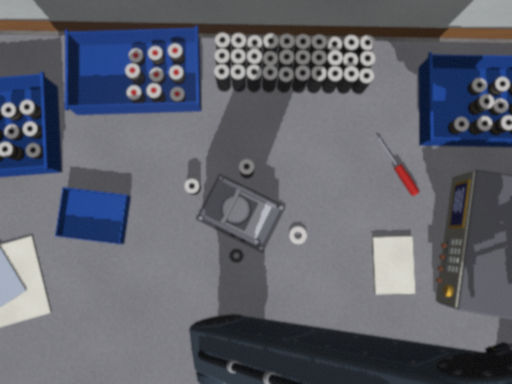

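View pics/side0.png

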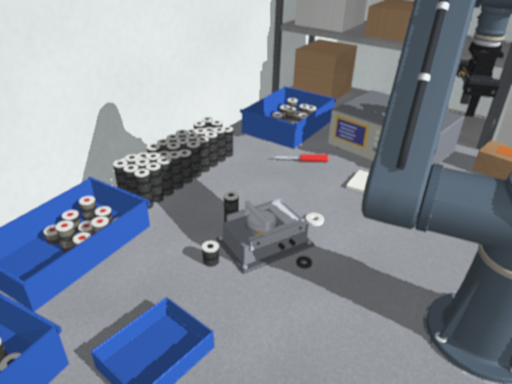

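```bash
echo
```

```text
(no output)
```

View pics/topz.png

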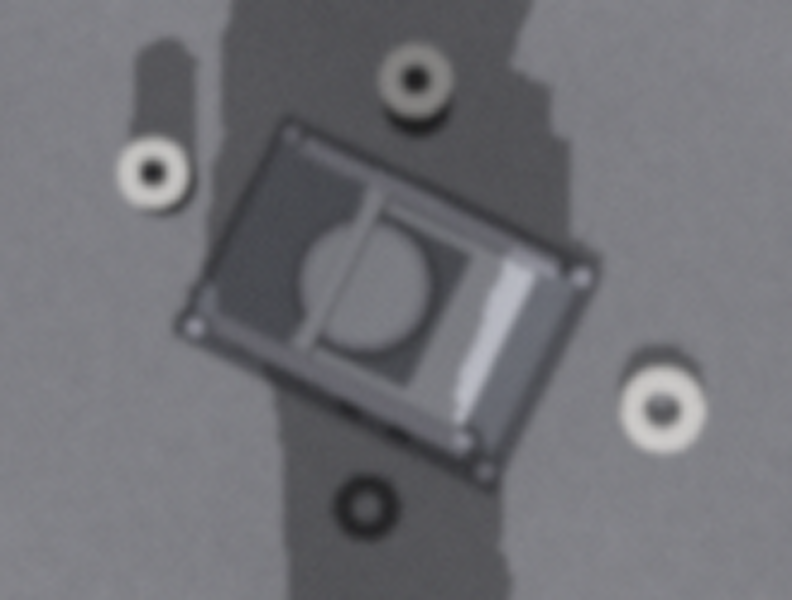

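View pics/sidez.png

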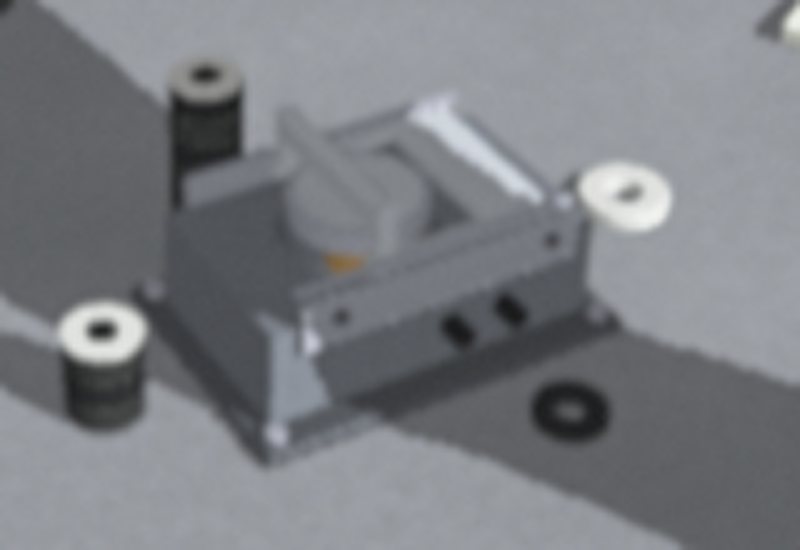

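```bash
python3 - <<'E'
from h import *
pics={n:bot.capture(n) for n in("top","side")}
for n,p in pics.items():
    C=cloud(p)
    for l in("jig","cap_top","keeper","stack_tall","stack_short","ring_a","ring_b"):
        for r in bot.regions_of(l,p)[:2]:
            if r["p"]<.5: continue
            m=r["region"]&(p["depth"]>0); P=C[m]
            print(n,l,round(r["p"],2),m.sum(),"med",np.round(np.median(P,0),4),"z90",np.round(np.percentile(P[:,2],[5,95]),3))
            if l=="jig" and n=="top":
                for zlo,zhi in((-.01,.2),(.045,.2)):
                    Q=P[(P[:,2]>zlo)&(P[:,2]<zhi)][:,:2].astype(np.float32)*1000
                    print(" rect",cv2.minAreaRect(Q),cv2.boxPoints(cv2.minAreaRect(Q)).round().tolist())
            if l=="cap_top":
                Q=P[(P[:,2]>.072)&(P[:,2]<.086)]; print(" disc",np.round(Q.mean(0),4),cv2.minEnclosingCircle(Q[:,:2].astype(np.float32)*1000))
p=pics["top"]
# manual zoom coords -> world at given z
def at(n,u,v,z):
    p=pics[n];T=np.linalg.inv(p["world_to_cam"]);o=T[:3,3]
    q=px2w(p,u,v,1.0)-o; return o+q*(z-o[2])/q[2]
for nm,(u,v),z in (("disc",(365,287),.08),("barL",(376,190),.105),("barR",(305,350),.105),("bolt_tl",(293,133),.01),("bolt_bl",(195,327),.01),("bolt_tr",(583,277),.01),("bolt_br",(485,472),.01),("blade_t",(470,255),.08),("blade_b",(410,385),.08)):
    print(nm,np.round(at("top",160+u/4.8,150+v/4.8,z),4))
E
```

```text
top jig 0.75 2633 med [0.4957 0.0201 0.0582] z90 [0.004 0.081]
 rect ((495.9854431152344, 11.182106018066406), (206.20249938964844, 141.35911560058594), 65.4916000366211) [[389.0, -53.0], [518.0, -112.0], [603.0, 76.0], [474.0, 134.0]]
 rect ((495.345703125, 10.574577331542969), (178.27249145507812, 116.19508361816406), 67.04910278320312) [[407.0, -49.0], [514.0, -94.0], [584.0, 70.0], [477.0, 115.0]]
top cap_top 0.84 457 med [0.4989 0.0154 0.0797] z90 [0.076 0.083]
 disc [0.4988 0.0168 0.0797] ((500.42572021484375, 20.21446990966797), 34.58355712890625)
top cap_top 0.64 225 med [ 0.6041 -0.003   0.0893] z90 [0.029 0.093]
 disc [ 0.599  -0.0047  0.0814] ((603.3104248046875, -3.6498100757598877), 17.08759117126465)
top stack_tall 0.79 229 med [ 0.6016 -0.0051  0.0888] z90 [0.004 0.093]
top stack_short 0.53 165 med [0.5583 0.1374 0.0447] z90 [0.026 0.048]
top ring_a 0.69 210 med [ 0.4395 -0.1434  0.0092] z90 [0.004 0.013]
top ring_a 0.51 215 med [ 0.6041 -0.0049  0.0894] z90 [0.033 0.093]
top ring_b 0.69 210 med [ 0.4395 -0.1434  0.0092] z90 [0.004 0.013]
top ring_b 0.51 215 med [ 0.60
[... 189 characters left out ...]
 0.0783] ((500.58001708984375, 23.441232681274414), 36.74850845336914)
side keeper 0.81 634 med [ 0.4878 -0.0106  0.0747] z90 [0.07  0.104]
side stack_tall 0.64 353 med [0.6023 0.0095 0.0741] z90 [0.034 0.09 ]
side stack_short 0.86 368 med [0.5547 0.1497 0.0337] z90 [0.003 0.045]
side ring_a 0.61 165 med [ 0.44   -0.1362  0.0077] z90 [0.001 0.011]
side ring_b 0.61 165 med [ 0.44   -0.1362  0.0077] z90 [0.001 0.011]
disc [0.499  0.0203 0.08  ]
barL [0.5477 0.0148 0.105 ]
barR [0.4646 0.0494 0.105 ]
bolt_tl [0.5886 0.0652 0.01  ]
bolt_bl [0.479  0.1169 0.01  ]
bolt_tr [ 0.5111 -0.0982  0.01  ]
bolt_br [ 0.4021 -0.0457  0.01  ]
blade_t [ 0.5169 -0.0345  0.08  ]
blade_b [ 0.4481 -0.0044  0.08  ]
```

```bash
python3 -m crank '[{"offset":[0,0,0],"spin":-0.13},{"offset":[0,0,0],"spin":-0.13},{"offset":[0,0,0],"spin":-0.13},{"offset":[0,0,0],"spin":-0.13},{"offset":[0,0,0],"spin":-0.13},{"offset":[0,0,0],"spin":-0.133},{"offset":[0,0,0],"spin":0}]' 0
cat > rel.py <<'E'
from h import *
O=np.array([.500,.0205,0]); a=np.radians(65); Y=np.array([np.cos(a),np.sin(a),0]); X=np.array([np.sin(a),-np.cos(a),0])
def show():
    s=bot.read_state(); R=np.array(s["tcp_rot"]); tip=np.array(s["position"])+.182*R[:,0]
    d=tip-O; f=np.array(s["force"]); print("t",round(s["time_s"],2),"tip clamp xyz mm",np.round([d@X*1e3,d@Y*1e3,tip[2]*1e3],1),"F clamp",np.round([f@X,f@Y,f[2]],2),"open",round(s["opening"],3),"yawZ",round(np.degrees(np.arctan2(R[1,2],R[0,2])),2))
    t=np.array([d@X,d@Y,tip[2]])
    for p in ((0,-.012,.12),): 
        w=O+p[0]*X+p[1]*Y+[0,0,p[2]]; print("to",p,"tool offset",np.round(R.T@(w-tip),4))
if __name__=="__main__": show()
E
python3 rel.py
```

```text
time_s: 1.9
position: [0.2148, -0.5869, 0.4047]
tcp_rot: [[-0.0, 0.423, 0.906], [0.0, 0.906, -0.423], [-1.0, 0.0, -0.0]]
force: [0.2, -0.9, 0.3]
opening: 0.448
t 1.9 tip clamp xyz mm [  -1.8 -671.   222.7] F clamp [ 0.62 -0.76  0.29] open 0.448 yawZ -25.05
to (0, -0.012, 0.12) tool offset [0.1028 0.659  0.0012]
```

```bash
python3 -m crank '[{"offset":[0,0.02,0],"spin":0},{"offset":[0,0.04,0],"spin":0},{"offset":[0,0.05,0],"spin":0},{"offset":[0,0.05,0],"spin":0},{"offset":[0,0.05,0],"spin":0},{"offset":[0,0.05,0],"spin":0},{"offset":[0,0.05,0],"spin":0},{"offset":[0,0.05,0],"spin":0},{"offset":[0,0.05,0],"spin":0},{"offset":[0,0.05,0],"spin":0},{"offset":[0,0.05,0],"spin":0},{"offset":[0,0.05,0],"spin":0}]' 0; python3 rel.py
```

```text
time_s: 3.1
position: [0.4524, -0.0776, 0.4051]
tcp_rot: [[0.001, 0.426, 0.905], [-0.001, 0.905, -0.426], [-1.0, -0.0, 0.001]]
force: [0.7, -0.0, 0.5]
opening: 0.007
t 3.1 tip clamp xyz mm [  -1.4 -109.   223.1] F clamp [0.69 0.28 0.53] open 0.007 yawZ -25.24
to (0, -0.012, 0.12) tool offset [0.1031 0.097  0.0009]
```

```bash
python3 -m crank '[{"offset":[0,0.04,0],"spin":0},{"offset":[0,0.03,0],"spin":0},{"offset":[0,0.02,0],"spin":0},{"offset":[0,0.009,0.001],"spin":0},{"offset":[0.02,0,0],"spin":0},{"offset":[0.03,0,0],"spin":0},{"offset":[0.03,0,0],"spin":0},{"offset":[0.015,0,0],"spin":0},{"offset":[0.005,0,0],"spin":0},{"offset":[0,0,0],"spin":0},{"offset":[0,0,0],"spin":0}]' 0; python3 rel.py
python3 - <<'E'
from h import *
a=bot.capture("top")["pixels"];b=bot.capture("side")["pixels"]
cv2.imwrite("pics/t1.png",cv2.resize(a[150:275,160:325],None,fx=4.8,fy=4.8,interpolation=cv2.INTER_CUBIC))
cv2.imwrite("pics/s1.png",cv2.resize(b[170:280,190:350],None,fx=5,fy=5,interpolation=cv2.INTER_CUBIC))
E
```

```text
time_s: 4.2
position: [0.495, 0.0093, 0.3055]
tcp_rot: [[0.002, 0.424, 0.906], [-0.0, 0.906, -0.424], [-1.0, 0.0, 0.002]]
force: [-0.7, -0.6, 0.3]
opening: 0.009
t 4.2 tip clamp xyz mm [  0.5 -12.2 123.5] F clamp [-0.42 -0.87  0.29] open 0.009 yawZ -25.1
to (0, -0.012, 0.12) tool offset [ 0.0035  0.0002 -0.0005]
```

View pics/s1.png

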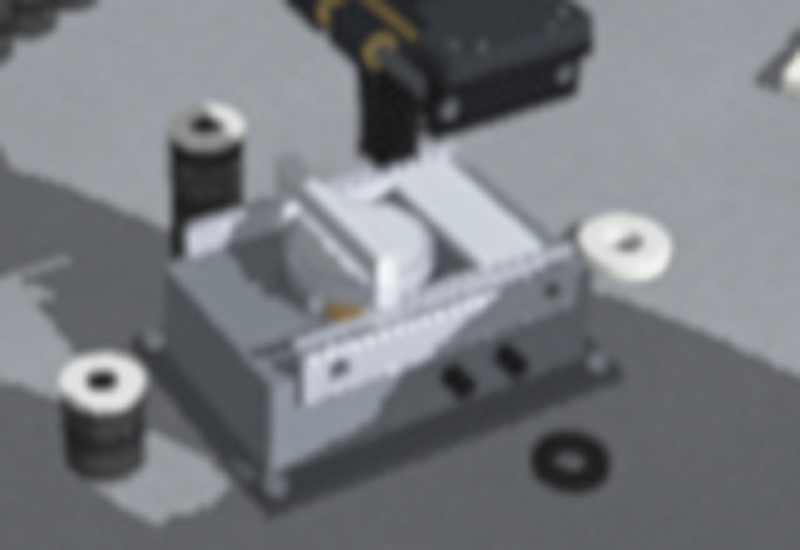

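View pics/t1.png

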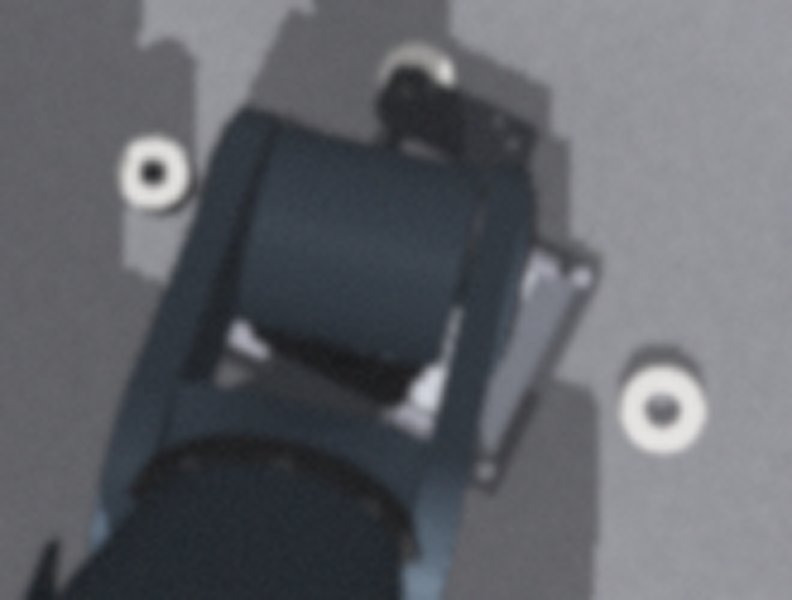

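```bash
python3 -m crank '[{"offset":[0.01,0,0],"spin":0},{"offset":[0.01,0,0],"spin":0},{"offset":[0.008,0,0],"spin":0},{"offset":[0.005,0,0],"spin":0},{"offset":[0.002,0,0],"spin":0},{"offset":[0,0,0],"spin":0},{"offset":[0,0,0],"spin":0}]' 0; python3 rel.py
```

```text
time_s: 5.0
position: [0.4947, 0.0097, 0.2698]
tcp_rot: [[0.0, 0.423, 0.906], [0.0, 0.906, -0.423], [-1.0, 0.0, 0.0]]
force: [0.0, 0.1, 0.4]
opening: 0.01
t 5.0 tip clamp xyz mm [ -0.2 -12.   87.8] F clamp [-0.04  0.08  0.36] open 0.01 yawZ -25.04
to (0, -0.012, 0.12) tool offset [-0.0322 -0.      0.0002]
```

```bash
python3 -m crank '[{"offset":[0.002,0,0],"spin":0},{"offset":[0.002,0,0],"spin":0},{"offset":[0.002,0,0],"spin":0},{"offset":[0.001,0,0],"spin":0},{"offset":[0.001,0,0],"spin":0},{"offset":[0.001,0,0],"spin":0},{"offset":[0.001,0,0],"spin":0},{"offset":[0,0,0],"spin":0},{"offset":[0,0,0],"spin":0}]' 0; python3 rel.py
```

```text
time_s: 5.9
position: [0.4946, 0.0098, 0.2599]
tcp_rot: [[-0.0, 0.423, 0.906], [0.0, 0.906, -0.423], [-1.0, 0.0, -0.0]]
force: [-0.7, 0.1, 4.1]
opening: 0.006
t 5.9 tip clamp xyz mm [ -0.4 -12.   77.9] F clamp [-0.71 -0.21  4.14] open 0.006 yawZ -25.04
to (0, -0.012, 0.12) tool offset [-0.0421  0.      0.0004]
```

```bash
python3 -m crank '[{"offset":[0.001,0,0],"spin":0},{"offset":[0.001,0,0],"spin":0},{"offset":[0.001,0,0],"spin":0},{"offset":[0.001,0,0],"spin":0},{"offset":[0.001,0,0],"spin":0},{"offset":[0,0,0],"spin":0},{"offset":[0,0,0],"spin":0}]' 0; python3 rel.py
```

```text
time_s: 6.6
position: [0.4946, 0.0097, 0.2547]
tcp_rot: [[-0.0, 0.423, 0.906], [0.0, 0.906, -0.423], [-1.0, -0.0, -0.0]]
force: [-1.6, 0.7, 5.4]
opening: 0.008
t 6.6 tip clamp xyz mm [ -0.4 -12.   72.7] F clamp [-1.77 -0.    5.38] open 0.008 yawZ -25.04
to (0, -0.012, 0.12) tool offset [-0.0473  0.      0.0004]
```

```bash
python3 -m crank '[{"offset":[0.0005,0,0],"spin":0},{"offset":[0.0005,0,0],"spin":0},{"offset":[0,0,0],"spin":0}]' 0; python3 rel.py
```

```text
time_s: 6.9
position: [0.4946, 0.0098, 0.2538]
tcp_rot: [[-0.0, 0.423, 0.906], [0.0, 0.906, -0.423], [-1.0, -0.0, -0.0]]
force: [-1.4, -0.1, 4.8]
opening: 0.003
t 6.9 tip clamp xyz mm [ -0.4 -12.   71.8] F clamp [-1.23 -0.63  4.82] open 0.003 yawZ -25.04
to (0, -0.012, 0.12) tool offset [-0.0482  0.      0.0004]
```

```bash
python3 -m crank '[{"offset":[0.0005,0,0],"spin":0},{"offset":[0,0,0],"spin":0}]' 0; python3 rel.py
```

```text
time_s: 7.1
position: [0.4946, 0.0097, 0.2533]
tcp_rot: [[-0.0, 0.423, 0.906], [0.0, 0.906, -0.423], [-1.0, -0.0, -0.0]]
force: [-1.0, 0.4, 5.3]
opening: 0.005
t 7.1 tip clamp xyz mm [ -0.4 -12.   71.3] F clamp [-1.08 -0.07  5.25] open 0.005 yawZ -25.04
to (0, -0.012, 0.12) tool offset [-0.0487  0.      0.0004]
```

```bash
python3 -m crank '[{"offset":[0.0005,0,0],"spin":0},{"offset":[0,0,0],"spin":0}]' 0 >/dev/null; python3 rel.py | head -1
```

```text
t 7.3 tip clamp xyz mm [ -0.4 -12.   70.8] F clamp [-1.21 -1.16  5.82] open -0.001 yawZ -25.04
```

```bash
python3 -m crank '[{"offset":[0.0005,0,0],"spin":0},{"offset":[0,0,0],"spin":0}]' 0 >/dev/null; python3 rel.py | head -1
```

```text
t 7.5 tip clamp xyz mm [ -0.4 -12.   70.3] F clamp [-2.38 -0.15  6.16] open 0.006 yawZ -25.04
```

```bash
python3 -m crank '[{"offset":[0.0005,0,0],"spin":0},{"offset":[0,0,0],"spin":0}]' 0 >/dev/null; python3 rel.py | head -1
```

```text
t 7.7 tip clamp xyz mm [ -0.4 -12.   69.8] F clamp [-1.67 -0.63  5.84] open 0.009 yawZ -25.04
```

```bash
python3 -m crank '[{"offset":[0.0005,0,0],"spin":0},{"offset":[0,0,0],"spin":0}]' 0 >/dev/null; python3 rel.py | head -1
```

```text
t 7.9 tip clamp xyz mm [ -0.4 -12.   69.3] F clamp [-1.66 -0.82  7.32] open 0.005 yawZ -25.04
```

```bash
python3 -m crank '[{"offset":[0.0005,0,0],"spin":0},{"offset":[0,0,0],"spin":0}]' 0 >/dev/null; python3 rel.py | head -1
```

```text
t 8.1 tip clamp xyz mm [ -0.4 -12.1  68.8] F clamp [-1.05 -0.39  6.04] open 0.004 yawZ -25.04
```

```bash
python3 -m crank '[{"offset":[0.0005,0,0],"spin":0},{"offset":[0,0,0],"spin":0}]' 0 >/dev/null; python3 rel.py | head -1
```

```text
t 8.3 tip clamp xyz mm [ -0.4 -12.1  68.4] F clamp [-1.89 -0.67  6.68] open 0.008 yawZ -25.04
```

```bash
python3 -m crank '[{"offset":[0.0005,0,0],"spin":0},{"offset":[0,0,0],"spin":0}]' 0 >/dev/null; python3 rel.py | head -1
```

```text
t 8.5 tip clamp xyz mm [ -0.4 -12.   67.9] F clamp [-1.32 -1.79  6.96] open 0.003 yawZ -25.04
```

```bash
python3 -m crank '[{"offset":[0.0005,0,0],"spin":0},{"offset":[0,0,0],"spin":0}]' 0 >/dev/null; python3 rel.py | head -1
```

```text
t 8.7 tip clamp xyz mm [ -0.4 -12.   67.8] F clamp [-2.15 -0.94 10.22] open 0.004 yawZ -25.03
```

```bash
python3 -m crank '[{"offset":[0.0003,0,0],"spin":0},{"offset":[0,0,0],"spin":0},{"offset":[0,0,0],"spin":0}]' 0 >/dev/null; python3 rel.py | head -1
```

```text
t 9.0 tip clamp xyz mm [ -0.4 -12.   67.8] F clamp [-2.96 -0.97 12.23] open 0.002 yawZ -25.03
```

```bash
python3 -m crank '[{"offset":[0,0.002,0],"spin":0},{"offset":[0,0.002,0],"spin":0},{"offset":[0,0.002,0],"spin":0},{"offset":[0,0.002,0],"spin":0},{"offset":[0,0,0],"spin":0}]' 0 >/dev/null; python3 rel.py | head -1
```

```text
t 9.5 tip clamp xyz mm [ 1.  -4.3 67.8] F clamp [ 0.2  -2.2   9.33] open 0.006 yawZ -24.99
```

```bash
python3 -m crank '[{"offset":[0.0003,0.001,0],"spin":0},{"offset":[0,0.001,0],"spin":0},{"offset":[0,0.001,0],"spin":0},{"offset":[0,0.001,0],"spin":0},{"offset":[0,0,0],"spin":0}]' 0 >/dev/null; python3 rel.py | head -1
```

```text
t 10.0 tip clamp xyz mm [ 1.3 -0.7 67.8] F clamp [-0.13 -4.61 13.21] open 0.002 yawZ -24.97
```

```bash
python3 -m crank '[{"offset":[0,0.001,0],"spin":0},{"offset":[0,0.001,0],"spin":0},{"offset":[0,0.001,0],"spin":0},{"offset":[0,0.001,0],"spin":0},{"offset":[0,0.001,0],"spin":0},{"offset":[0,0,0],"spin":0}]' 0 >/dev/null; python3 rel.py | head -1
```

```text
t 10.6 tip clamp xyz mm [ 1.3  4.  67.8] F clamp [ 0.09 -6.79 13.24] open 0.007 yawZ -24.96
```

```bash
python3 -m crank '[{"offset":[0,0.001,0],"spin":0},{"offset":[0,0.001,0],"spin":0},{"offset":[0,0.001,0],"spin":0},{"offset":[0,0.001,0],"spin":0},{"offset":[0,0.001,0],"spin":0},{"offset":[0,0,0],"spin":0}]' 0 >/dev/null; python3 rel.py | head -1
```

```text
t 11.2 tip clamp xyz mm [ 1.3  9.  67.8] F clamp [-0.25 -6.06 12.61] open 0.004 yawZ -24.96
```

```bash
python3 -m crank '[{"offset":[0,0.001,0],"spin":0},{"offset":[0,0.001,0],"spin":0},{"offset":[0,0.001,0],"spin":0},{"offset":[0,0.001,0],"spin":0},{"offset":[0,0.001,0],"spin":0},{"offset":[0,0,0],"spin":0}]' 0 >/dev/null; python3 rel.py | head -1
```

```text
t 11.8 tip clamp xyz mm [ 1.3 14.  67.8] F clamp [ 0.66 -6.13 12.87] open 0.007 yawZ -24.96
```

```bash
python3 -m crank '[{"offset":[0,0.001,0],"spin":0},{"offset":[0,0.001,0],"spin":0},{"offset":[0,0.001,0],"spin":0},{"offset":[0,0.001,0],"spin":0},{"offset":[0,0.001,0],"spin":0},{"offset":[0,0.001,0],"spin":0},{"offset":[0,0.001,0],"spin":0},{"offset":[0,0,0],"spin":0}]' 0 >/dev/null; python3 rel.py | head -1
```

```text
t 12.6 tip clamp xyz mm [ 1.4 21.1 67.8] F clamp [-0.64 -6.19 12.38] open 0.005 yawZ -24.97
```

```bash
python3 -m crank '[{"offset":[0,0.001,0],"spin":0},{"offset":[0,0.001,0],"spin":0},{"offset":[0,0.001,0],"spin":0},{"offset":[0,0,0],"spin":0}]' 0 >/dev/null; python3 rel.py | head -1
```

```text
t 13.0 tip clamp xyz mm [ 1.4 24.1 67.7] F clamp [ 0.88 -5.62 12.49] open 0.006 yawZ -24.97
```

```bash
python3 -m crank '[{"offset":[0,0.0005,0],"spin":0},{"offset":[0,0.0005,0],"spin":0},{"offset":[0,0.0005,0],"spin":0},{"offset":[0,0,0],"spin":0}]' 0 >/dev/null; python3 rel.py | head -1
```

```text
t 13.4 tip clamp xyz mm [ 1.3 25.6 67.7] F clamp [-0.31 -5.67 11.75] open 0.003 yawZ -24.97
```

```bash
python3 -m crank '[{"offset":[0,0.0005,0],"spin":0},{"offset":[0,0.0005,0],"spin":0},{"offset":[0,0,0],"spin":0}]' 0 >/dev/null; python3 rel.py | head -1
```

```text
t 13.7 tip clamp xyz mm [ 1.4 26.6 67.7] F clamp [ 0.37 -5.42 12.06] open -0.0 yawZ -24.97
```

```bash
python3 -m crank '[{"offset":[0,0.0005,0],"spin":0},{"offset":[0,0.0005,0],"spin":0},{"offset":[0,0,0],"spin":0}]' 0 >/dev/null; python3 rel.py | head -1
```

```text
t 14.0 tip clamp xyz mm [ 1.4 26.7 67.8] F clamp [ 0.18 -9.54 13.43] open 0.006 yawZ -24.94
```

```bash
python3 -m crank '[{"offset":[0,0.0005,0],"spin":0},{"offset":[0,0,0],"spin":0}]' 0 >/dev/null; python3 rel.py | head -1
```

```text
t 14.2 tip clamp xyz mm [ 1.3 26.7 67.7] F clamp [  0.62 -11.3   13.11] open 0.007 yawZ -24.92
```

```bash
python3 -m crank '[{"offset":[0,-0.001,0],"spin":0},{"offset":[0,-0.001,0],"spin":0},{"offset":[0,-0.002,0],"spin":0},{"offset":[0,-0.002,0],"spin":0},{"offset":[0,-0.002,0],"spin":0},{"offset":[0,0,0],"spin":0},{"offset":[-0.001,0,0],"spin":0},{"offset":[-0.001,0,0],"spin":0},{"offset":[-0.001,0,0],"spin":0},{"offset":[-0.002,0,0],"spin":0},{"offset":[-0.005,0,0],"spin":0},{"offset":[0,0,0],"spin":0}]' 0 >/dev/null; python3 rel.py | head -1
```

```text
t 15.4 tip clamp xyz mm [-0.1 21.  76.9] F clamp [ 0.4   1.05 -0.99] open 0.004 yawZ -25.04
```

```bash
python3 -m crank '[{"offset":[-0.01,0,0],"spin":0},{"offset":[-0.02,0,0],"spin":0},{"offset":[-0.03,0,0],"spin":0},{"offset":[-0.04,0,0],"spin":0},{"offset":[-0.03,0,0],"spin":0},{"offset":[-0.01,-0.03,0],"spin":0},{"offset":[0,-0.05,0],"spin":0},{"offset":[0,-0.05,0],"spin":0},{"offset":[0,-0.05,0],"spin":0},{"offset":[0,-0.05,0],"spin":0},{"offset":[0,-0.05,0],"spin":0},{"offset":[0,-0.05,0],"spin":0}]' 0 >/dev/null
python3 -m crank '[{"offset":[0,-0.03,0],"spin":0},{"offset":[0,-0.01,0],"spin":0},{"offset":[0,0,0],"spin":0},{"offset":[0,0,0],"spin":0}]' 0 >/dev/null; python3 rel.py | head -1
python3 - <<'E'
from h import *
from rel import O,X,Y
for n,(r0,r1,c0,c1),f in(("top",(150,275,160,325),4.8),("side",(180,290,190,350),5)):
    p=bot.capture(n)
    cv2.imwrite(f"pics/{n}9.png",cv2.resize(p["pixels"][r0:r1,c0:c1],None,fx=f,fy=f,interpolation=cv2.INTER_CUBIC))
    C=cloud(p)-O; cx=C@X; cy=C@Y
    for nm,m in (("disc",(abs(cx)<12)&(cy>-8)&(cy<12)),("bar strip",(abs(cx)<30)&(cy>25)&(cy<60)&(C[...,2]>.083)),):
        Q=C[m]; print(n,nm,len(Q),"z",np.round(np.percentile(Q[:,2],[5,50,95]),4),"y",np.round(np.percentile(cy[m],[2,50,98]),4))
E
```

```text
t 17.0 tip clamp xyz mm [  -1.1 -347.8  216.7] F clamp [-0.18 -0.18 -0.52] open 0.007 yawZ -25.02
top disc 196608 z [-0.6051  0.0012  0.6345] y [-0.6757 -0.0275  0.8378]Traceback (most recent call last):
  File "<stdin>", line 8, in <module>
    return _quantile_unchecked(
        a, q, axis, out, overwrite_input, method, keepdims, weights)
    return _ureduce(a,
                    func=_quantile_ureduce_func,
    ...<5 lines>...
                    overwrite_input=overwrite_input,
                    method=method)
    r = func(a, **kwargs)
    result = _quantile(arr,
                       quantiles=q,
    ...<2 lines>...
                       out=out,
                       weights=wgt)
    slices_having_nans = np.isnan(arr[-1, ...])
                                  ~~~^^^^^^^^^
IndexError: index -1 is out of bounds for axis 0 with size 0
```

View pics/top9.png

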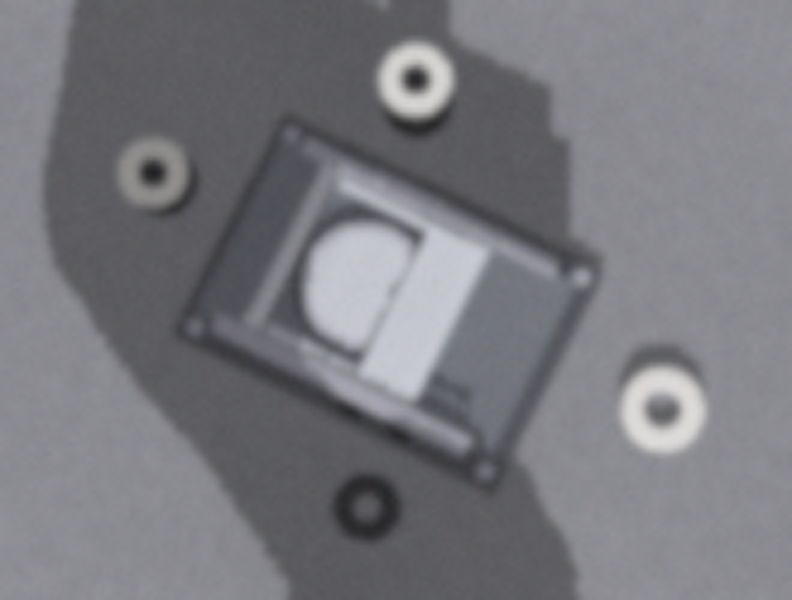

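```bash
python3 - <<'E'
from h import *
from rel import O,X,Y
p=bot.capture("top")
C=cloud(p)-O; cx=C@X; cy=C@Y; z=C[...,2]
for nm,m in (("disc",(abs(cx)<.015)&(cy>-.008)&(cy<.02)),("bar",(abs(cx)<.03)&(cy>.02)&(cy<.06)&(z>.085)),("blade",(abs(cx)<.03)&(cy>-.045)&(cy<-.022))):
    if m.sum(): print(nm,m.sum(),"z",np.round(np.percentile(z[m],[5,50,95]),4),"y",np.round(np.percentile(cy[m],[2,50,98]),4))
T=np.linalg.inv(p["world_to_cam"]);o=T[:3,3]
def at(u,v,zz): q=px2w(p,160+u/4.8,150+v/4.8,1.0)-o; return o+q*(zz-o[2])/q[2]-O
for nm,uv,zz in(("barface",(301,243),.10),("blade edge mid",(393,305),.075)): w=at(*uv,zz); print(nm,np.round([w@X,w@Y],4))
for l in("stack_tall","stack_short","ring_a","ring_b"):
    for r in bot.regions_of(l,p)[:2]:
        if r["p"]>.5: print(l,round(r["p"],2),np.round(np.median(cloud(p)[r["region"]&(p["depth"]>0)],0),4))
E
```

```text
disc 129 z [0.0646 0.0688 0.0726] y [-0.0074  0.0057  0.0192]
bar 107 z [0.0966 0.1038 0.1079] y [0.0372 0.0416 0.0467]
blade 215 z [0.0701 0.0741 0.0774] y [-0.0446 -0.0334 -0.023 ]
barface [0.0042 0.038 ]
blade edge mid [-0.0027 -0.0178]
stack_tall 0.66 [ 0.6019 -0.0049  0.0891]
stack_short 0.73 [0.5592 0.1375 0.0446]
ring_a 0.64 [ 0.5929 -0.4283  0.0219]
ring_a 0.56 [ 0.4395 -0.1435  0.0091]
ring_b 0.64 [ 0.5929 -0.4283  0.0219]
ring_b 0.56 [ 0.4395 -0.1435  0.0091]
```

The top view agrees. The plunger top is at z ≈ 69 mm, about 11 mm down. The bar face is at y ≈ 36–38 mm and the blade edge at y ≈ −17.8 mm, where −17 mm is fully home. The stacks and the white ring are where they were.

```bash
python3 - <<'E'
from rig import bot
print(bot.hand_in())
E
```

```text
the job is handed in; nothing more can be done
None
```

The plunger is trapped under the keeper, which is fully home, and I handed the job in at about 17 s. The hand-in gives no verdict, so I rely on the checks below.

**What I did:**
- **Press:** I pressed the plunger with closed fingers until the force jumped at about 12 mm down. That was the stop, and I held it there with 9–13 N.
- **Slide:** I slid the fingers towards +y against the crossbar, needing about 6 N. They stopped at the end stop, where the side force rose to about 11 N. I saw no jamming, and no reading went above about 13 N.
- **Release:** I backed the fingers off the bar, lifted and moved away.

**Last checks:**
- **Plunger:** its top measures z ≈ 69 mm, about 11 mm down. There was no force on the fingers when they were back up at z = 77 mm, so it did not follow them.
- **Keeper:** the blade edge is at y ≈ −17.8 mm (home is −17 mm, and the camera is good to about 2 mm). The bar face is at 36–38 mm (home is 36 mm).
- **Bystanders:** both stacks and the white ring are within about 1 mm of where they started.
    - The dark ring looks unmoved in the picture, but I did not measure it because the network confused it with the white ring and other things.
    - I did not check the tray, pad and screwdriver again at the end; the arm stayed well above the bench.
- **Side camera:** I took no final side view, because my script failed before saving it.

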